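# Hang the loaded produce basket on the sprung scale

### The arm

A 6-joint arm with a two-finger parallel gripper is mounted at the origin on a cart in front of the work surface, level with it; the furniture and walls round the work are solid. World frame = base frame: x ahead of the robot, y to its left, z up, the work surface at z = 0. Lengths are in m, angles in rad, forces in N, time in s.
With the tool pointing down it reaches from about 0.35 to 0.85 m from the base axis. Payload 8.1 kg.
Tool frame: the origin (TCP) lies at the centre of the arm's flange, where the gripper is bolted on; the fingertips stand 186 mm ahead of it and the grasp point (between the pads) lies 167 mm ahead of it; z points along the fingers, y is the line along which they close (so a half turn about z gives the same grasp; the last joint's range is limited). The gripper opens to 93 mm and grips with 3 to 60 N. Pads are 15 mm wide; open, the fingers measure 128 mm over their backs; the gripper's body (75 mm by 188 mm) begins 65 mm behind the grasp point.
Start: joints at [-1.318, 0.13, 1.488, -0, 1.523, -0.085], TCP at [0.199, -0.566, 0.405] pointing down, gripper open.
Joint ranges: [-2.96, 2.96], [-0.89, 2.26], [0.02, 2.5], [-1.34, 4.48], [0, 2.73], [-2.66, 2.66]. Speed limits (rad/s): [2.39, 2.39, 2.79, 3.14, 3.14, 3.14].

### API

Orientations are given as a rotation vector (axis times angle).
In Python, from plant import read_state, read_camera, camera_params, robot gives the robot as it stands.
- The arm moves only by the tool carry_out, never from a script. Its argument "targets" is a list of rows, each an object of numbers: "hand": the opening in per cent of the stroke, from 0 (shut) to 100 (fully open); "x", "y", "z": the shift along the tool's x, y, z in m; "ax", "ay", "az": the turn, a rotation vector about the tool's x, y, z in rad. In form: [{"hand": .., "x": .., "y": .., "z": .., "ax": .., "ay": .., "az": ..}, ...]. A call has 1 to 8 rows; each row is the pose to reach, as a shift and turn from the pose commanded when the call began, along the tool's axes at that moment; what a row does not reach only later rows make up. A row lasts 1/8 s, in which the tool goes at most 62.5 mm and 10.7 degrees, less where a joint would pass 70% of its speed; a pose out of reach is approached as far as the arm can. A call with a gripper value outside its range is refused whole. The fingers move at their own pace and stop on an object; "newtons" is the grip in N (left out, the last holds). Time passes only in rows, so rows that repeat a pose let the fingers close. It gives the time, the measured TCP pose, the force, the opening and the grip force at its end, in the units of the state.
- read_state(): the state, without advancing time (a new reading comes with each control period).
- read_camera(name): name is "scene" or "top" or "wrist"; returns (picture, depth): 420x560x3 uint8, blue, green, red; 420x560 float32, m along the optical axis (not along the pixel's ray), 0 where there is no reading.
- camera_params(name): a dict with "fx", "fy", "cx", "cy" (pixels), "k1" (the pictures are not rectified: a ray, as slopes to the right and down, at radius r is drawn at 1 + k1 r^2 times it, then the intrinsics apply), "position" and "rotation" of the camera in the world. Camera axes: x right, y up, looking along -z (the intrinsics and any distortion apply to the point x, -y, -z); pixel columns grow to the right and rows downward; lengths in m; the calibration is good to about 2 mm. A picture is of the moment at which its call begins: read the wrist's pose just before it. camera_params takes no time and is no camera call; for the wrist camera it gives the pose at the moment of the call.
- robot.close_job(): hands the job in; it is judged then, once.
The state is a dict: "t": time; "q": joint angles; "dq": joint speeds; "joint_torque": joint torques, N m; "tool_pos": TCP position; "orientation": TCP orientation; "force": force on the tool from outside, world axes, zero at the start; "wrist_torque": the same for the moment, N m; "opening": finger opening in m; "gripper_force": force on a finger pad.
Only numpy, scipy, OpenCV 4.12 (cv2) and the standard library are available. Lean on these libraries where they do the work, as an engineer would, in place of code of your own. Each camera call takes 0.05 s, during which the arm holds its last target. There are 200 camera calls.

### The job

Weigh the onion: pick up the wire basket that holds it by its wooden grip, put the basket's crossbar into the saddle of the spring scale's hook, and lower it gently until the scale carries all of the weight before you let go, so that the pointer comes to rest without ever dropping, springing up or bouncing. Do not push the pointer into the red, do not knock the scale, do not tip the basket or lose the onion, and leave the other vegetables alone. Leave the basket hanging still on the hook with the onion in it.

Things in the scene. Friction and masses are not known exactly. Their poses are not given: they have to be found in the camera images.
- scale: Spring scale fixed to the worktop: grey U-shaped foot 12 mm thick, aluminium column 34 x 56 mm, 274 mm tall, with a white graduated plate. Origin on the worktop under the empty hook's saddle; +x points from the saddle to the column (its face 133 mm behind the saddle), z up. The foot spans x = -55 to +165 mm; its two 18 mm legs run along x at y = +-81 mm, the place under the hook between them is free.
- hook_seat (a point): Saddle bottom of the hook (centre line of its 8 mm bar), 240 mm up when empty; sinks with the pointer. Axes as the scale. The bar comes level from the column at 12 mm above this point, slopes down from x = 28 to 6 mm, is level to x = -6, then rises to an open tip at x = -26, 26 mm above this point, facing away from the column. A seated crossbar's centre is 8 mm above this point.
- hook (a joint): Travel of hook and red pointer, m: 0 empty, at the top; grows downward. Spring 80 N/m without preload (12.5 mm per newton), damping only 1 N s/m: a load let go early drops and bounces. Stop at 0.092; a tick every 10 mm; red zone from 0.085. The loaded basket weighs 2.1 to 6.1 N, unknown beforehand, and comes to rest between 0.026 and 0.076.
- basket_grip (a point): Centre of the wooden grip on top of the basket: upright block 30 mm (basket x) by 22 mm (basket y) by 50 mm tall; this point lies 189 mm above the basket's underside. Grasp it from above, fingers closing along basket y. The basket is symmetric under a half turn about z.
- crossbar (a point): Centre of the basket's crossbar: steel, 8 mm thick, 68 mm long along basket y, 39 mm below the grip's centre (10 mm stem between), 150 mm above the underside. Below it the bail, in the basket's y-z plane, leaves a window open along x, at least 68 mm wide, down to the onion's top 87 mm above the underside. The hook's tip enters it along the basket's x.
- basket: Round steel wire basket, 121 mm across, rim 62 mm high, floor 4 mm thick, 211 mm tall with bail and grip, 140 g empty; origin at the centre of its underside, z up, y along the bail's crossbar.
- onion_center (a point): Centre of the red onion (84 x 81 x 82 mm) that stands loose in the basket; its weight varies.
- tomato: Red tomato, 68 x 69 x 71 mm, bystander on the left; origin at its underside.
- lemon: Lemon, 71 x 53 x 51 mm, bystander on the left; origin at its underside.
- green_pepper: Green pepper, 83 x 85 x 87 mm, bystander on the left; origin at its underside.
- garlic: Garlic bulb, 56 x 56 x 56 mm, bystander on the left; origin at its underside.

How it is judged:
By the outcome, as a careful person would: the job done as asked, in the order asked, and still so for the second after the job is handed in, with the robot touching nothing.
It also fails if it takes over 64 s, if anything falls off the work surface, if the arm or the gripper's body presses on something with over 40 N, if the wrist force passes 120 N, or if a joint passes its speed limit or range.

## Working session

There is one attempt and no reset: what is moved stays moved. The work goes in short steps, Python scripts to look and compute and a tool call to move; the robot and the scene stay as the last step left them, time stands still between calls to the robot, and variables do not carry over. Pictures are saved under pics/ and viewed, at most 10 in all, crops included, and the job is handed in when it is done.

Besides the shell and the picture viewer there is one more tool, called by a JSON object that holds its "method" and its "body", one argument or row to a line. carry_out: Moves the arm, as the interface text tells. Its arguments: {"type":"object","properties":{"targets":{"type":"array","items":{"type":"object","properties":{"hand":{"type":"number"},"x":{"type":"number"},"y":{"type":"number"},"z":{"type":"number"},"ax":{"type":"number"},"ay":{"type":"number"},"az":{"type":"number"}}}},"newtons":{"type":"number"}},"required":["targets"]}

```bash
mkdir -p pics
cat > h.py <<'E'
import numpy as np, cv2
from scipy.spatial.transform import Rotation as R
from plant import read_state, read_camera, camera_params, robot
def cloud(d,p):
    h,w=d.shape; u,v=np.meshgrid(np.arange(w),np.arange(h))
    K=np.array([[p['fx'],0,p['cx']],[0,p['fy'],p['cy']],[0,0,1.]])
    pts=np.stack([u,v],-1).reshape(-1,1,2).astype(float)
    n=cv2.undistortPoints(pts,K,np.array([p['k1'],0,0,0.])).reshape(h,w,2)
    c=np.stack([n[...,0]*d,-n[...,1]*d,-d],-1)
    return c@np.array(p['rotation']).T+np.array(p['position'])
def grab(name,save=None):
    p=camera_params(name); im,d=read_camera(name)
    if save: cv2.imwrite('pics/'+save,im)
    return im,d,cloud(d,p),p
E
python3 - <<'E'
from h import *
for n in ('scene','top'):
    im,d,c,p=grab(n,n+'0.png'); print(n,p,(d>0).mean()); np.savez(n+'0',im=im,d=d,c=c)
s=read_state(); print(s)
E
```

```text
Traceback (most recent call last):
  File "h.py", line 14, in grab
    return im,d,cloud(d,p),p
                ~~~~~^^^^^
  File "h.py", line 10, in cloud
    return c@np.array(p['rotation']).T+np.array(p['position'])
           ~~~~~~~~~~~~~~~~~~~~~~~~~~~^~~~~~~~~~~~~~~~~~~~~~~~
ValueError: operands could not be broadcast together with shapes (420,560) (3,)
```

View pics/scene0.png

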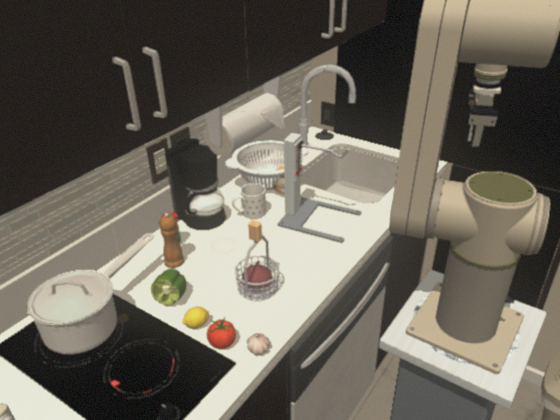

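The scene shows the basket with its wooden grip at (255,230), the scale foot at about (315,215) and the hook tip near (345,152). The camera "rotation" is evidently a rotation vector, so I'll fix that.

```bash
sed -i "s/np.array(p\['rotation'\]).T/rot(p).T/" h.py
cat >> h.py <<'E'
def rot(p):
    r=np.array(p['rotation'],float)
    return R.from_rotvec(r).as_matrix() if r.shape==(3,) else (R.from_quat(r).as_matrix() if r.shape==(4,) else r)
E
python3 - <<'E'
from h import *
for n in ('scene','top'):
    im,d,c,p=grab(n,n+'1.png'); print(n,p,(d>0).mean()); np.savez(n+'0',im=im,d=d,c=c)
    for q in ([(300,230),(215,365)] if n=='scene' else [(280,210)]): print(q,c[q[1],q[0]])
s=read_state(); print(s)
E
```

```text
scene {'fx': 523.2866531516589, 'fy': 523.2866531516589, 'cx': 272.0881567907951, 'cy': 219.95448426395365, 'k1': 0.07103086031994373, 'position': array([-0.16534565,  1.01520182,  0.95468717]), 'rotation': array([ 0.40572137, -1.19420836, -2.2862831 ])} 0.9956292517006803
(300, 230) [ 0.54227452 -0.10475434  0.00779766]
(215, 365) [0.42073708 0.44507    0.00547734]
top {'fx': 483.0723522577762, 'fy': 483.0723522577762, 'cx': 271.9351589326088, 'cy': 213.37360874201397, 'k1': -0.1290069598799522, 'position': array([0.44503548, 0.05317549, 1.3975761 ]), 'rotation': array([ 0.05684449, -0.02353505, -1.56077095])} 0.9959608843537415
(280, 210) [0.52646653 0.0599413  0.00187834]
{'t': 0.15, 'q': array([-1.31838257e+00,  1.30988196e-01,  1.48905227e+00,  2.01304276e-05,
        1.52300673e+00, -8.54066763e-02]), 'dq': array([-0.00029057, -0.00213319, -0.00347559, -0.00172954,  0.00036429,
        0.00015589]), 'joint_torque': array([ 1.71351738e-03, -5.60475004e+01, -4.92333591e+01,  7.69383414e-02,
        3.06016265e-02, -1.24151593e-04]), 'tool_pos': array([ 0.19883415, -0.56590306,  0.40391522]), 'orientation': array([-3.09545300e+00, -5.27881940e-01,  1.59019467e-04]), 'force': array([-0.45627459, -0.14028878,  0.78585007]), 'wrist_torque': array([ 0.01821953, -0.01332472,  0.01651703]), 'gripper_force': 0.0, 'opening': 0.0930281420639305}
```

View pics/top1.png

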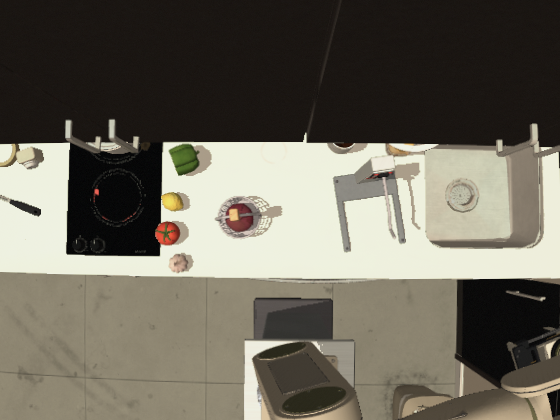

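The top view shows the wood grip at about (235,214) with its bail running left–right, so basket y is roughly world y. The scale foot spans (335–405, 175–250), and the hook bar runs from the column (380,170) down to its tip at about (388,235). Next I'll measure these.

```bash
python3 - <<'E'
from h import *
T=np.load('top0.npz'); S=np.load('scene0.npz')
def st(c,m,l):
    q=c[m]; print(l,m.sum(),'med',np.median(q,0).round(4),'min',np.percentile(q,3,axis=0).round(3),'max',np.percentile(q,97,axis=0).round(3)); return q
for nm,D in (('top',T),('scene',S)):
    im,c=D['im'],D['c']; hsv=cv2.cvtColor(im,cv2.COLOR_BGR2HSV)
    # grip
    m=(hsv[...,0]>8)&(hsv[...,0]<25)&(hsv[...,1]>80)&(c[...,2]>.12)&(c[...,2]<.23)&(c[...,1]>-.05)&(c[...,1]<.3)&(c[...,0]>.35)&(c[...,0]<.7)
    q=st(c,m,nm+' grip')
    t=m&(c[...,2]>.205); 
    if t.sum(): st(c,t,nm+' griptop')
    # basket wires between z .08 and .16 (bail)
    b=(c[...,2]>.09)&(c[...,2]<.16)&(c[...,1]>-.05)&(c[...,1]<.3)&(c[...,0]>.35)&(c[...,0]<.68)&~m
    q=st(c,b,nm+' bail')
    l=cv2.fitLine(q[:,:2].astype(np.float32),cv2.DIST_HUBER,0,.01,.01).ravel(); print(' bail line',l.round(3),np.degrees(np.arctan2(l[1],l[0])))
    rim=(c[...,2]>.045)&(c[...,2]<.075)&(c[...,1]>-.05)&(c[...,1]<.2)&(c[...,0]>.4)&(c[...,0]<.62)
    st(c,rim,nm+' rim')
    # scale
    reg=(c[...,1]<-.1)&(c[...,1]>-.5)&(c[...,0]>.35)&(c[...,0]<.85)
    f=reg&(c[...,2]>.007)&(c[...,2]<.02); q=st(c,f,nm+' foot')
    h=reg&(c[...,2]>.2)&(c[...,2]<.28); q=st(c,h,nm+' hook+col')
    for z0,z1 in((.225,.275),):
        k=reg&(c[...,2]>z0)&(c[...,2]<z1)&(c[...,0]<.66)
        q=st(c,k,nm+' hookbar')
        if len(q)>5:
            l=cv2.fitLine(q[:,:2].astype(np.float32),cv2.DIST_HUBER,0,.01,.01).ravel(); print(' hook line',l.round(4),np.degrees(np.arctan2(l[1],l[0])))
            o=q[np.argsort(q[:,0])]; print(o[::max(1,len(o)//25)].round(3).tolist())
E
python3 - <<'E'
import cv2
a=cv2.imread('pics/top1.png')[130:290,190:440]
b=cv2.imread('pics/scene0.png')[90:310,200:400]
a=cv2.resize(a,None,fx=3,fy=3,interpolation=2); cv2.imwrite('pics/tc.png',a)
cv2.imwrite('pics/sc.png',cv2.resize(b,None,fx=2.7,fy=2.7,interpolation=2))
E
```

```text
top grip 120 med [0.5015 0.1719 0.2138] min [0.489 0.163 0.176] max [0.516 0.184 0.218]
top griptop 102 med [0.503  0.1743 0.2145] min [0.489 0.164 0.208] max [0.516 0.184 0.218]
top bail 107 med [0.5037 0.1575 0.1494] min [0.493 0.117 0.115] max [0.51  0.229 0.158]
 bail line [ 0.122 -0.992  0.503  0.163] -82.96675
top rim 504 med [0.4938 0.1644 0.0616] min [0.447 0.12  0.047] max [0.558 0.196 0.07 ]
top foot 1912 med [ 0.5748 -0.1787  0.0122] min [ 0.413 -0.298  0.007] max [ 0.634 -0.105  0.018]
top hook+col 734 med [ 0.6109 -0.187   0.2642] min [ 0.459 -0.208  0.215] max [ 0.64  -0.154  0.278]
top hookbar 563 med [ 0.605  -0.1899  0.2616] min [ 0.457 -0.208  0.239] max [ 0.64  -0.155  0.275]
 hook line [ 0.9819  0.1895  0.5833 -0.1854] 10.921314
[[0.445, -0.207, 0.267], [0.459, -0.209, 0.259], [0.479, -0.202, 0.248], [0.502, -0.202, 0.258], [0.519, -0.2, 0.258], [0.533, -0.2, 0.258], [0.547, -0.197, 0.258], [0.562, -0.189, 0.251], [0.578, -0.188, 0.258], [0.593, -0.186, 0.256], [0.597, -0.182, 0.262], [0.601, -0.162, 0.245], [0.604, -0.173, 0.261], [0.606, -0.158, 0.263], [0.607, 
[... 962 characters left out ...]
227] max [ 0.632 -0.153  0.274]
 hook line [ 0.9553  0.2957  0.5809 -0.1742] 17.197117
[[0.444, -0.206, 0.267], [0.46, -0.202, 0.251], [0.475, -0.2, 0.242], [0.494, -0.205, 0.247], [0.517, -0.202, 0.256], [0.533, -0.195, 0.257], [0.557, -0.196, 0.25], [0.579, -0.187, 0.252], [0.591, -0.188, 0.255], [0.595, -0.177, 0.251], [0.599, -0.2, 0.261], [0.601, -0.165, 0.238], [0.602, -0.201, 0.23], [0.604, -0.164, 0.255], [0.605, -0.182, 0.27], [0.607, -0.196, 0.267], [0.609, -0.16, 0.252], [0.611, -0.154, 0.247], [0.614, -0.163, 0.249], [0.616, -0.156, 0.232], [0.62, -0.162, 0.274], [0.623, -0.183, 0.275], [0.626, -0.159, 0.264], [0.628, -0.162, 0.242], [0.631, -0.189, 0.273], [0.636, -0.203, 0.27]]
```

View pics/tc.png

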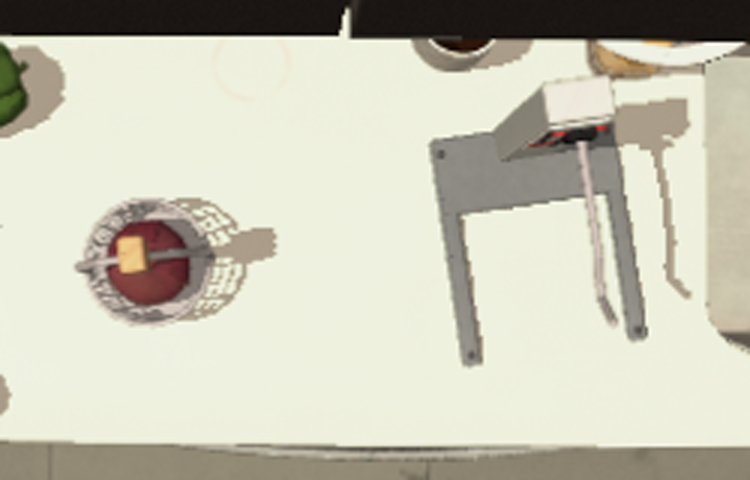

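View pics/sc.png

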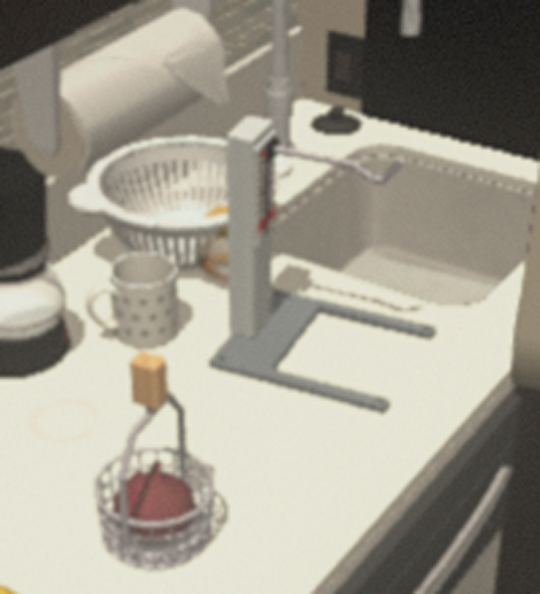

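The crops show the hook bar coming from the column's front face. In the top crop it runs from about (585,140) to a tip at about (612,320), and the legs are tilted roughly 8° clockwise from vertical. The basket's bail is clear, with the grip at (132,254). Now I'll fit the poses.

Run:
```python
from h import *
from scipy.optimize import least_squares
for nm in ('top','scene'):
    D=np.load(nm+'0.npz'); im,c=D['im'],D['c']
    hsv=cv2.cvtColor(im,cv2.COLOR_BGR2HSV)
    reg=(c[...,1]<-.09)&(c[...,1]>-.32)&(c[...,0]>.38)&(c[...,0]<.72)
    f=reg&(c[...,2]>.004)&(c[...,2]<.02)&(hsv[...,2]<170)&(hsv[...,1]<60)
    n,L,s,_=cv2.connectedComponentsWithStats(f.astype(np.uint8)); k=1+np.argmax(s[1:,4]); q=c[L==k]
    r=cv2.minAreaRect(q[:,:2].astype(np.float32)); print(nm,'foot',len(q),np.array(r[0]).round(4),np.array(r[1]).round(4),r[2])
    # hook bar
    h=reg&(c[...,2]>.23)&(c[...,2]<.28)&(c[...,0]<.592)
    n,L,s,_=cv2.connectedComponentsWithStats(h.astype(np.uint8)); k=1+np.argmax(s[1:,4]); q=c[L==k]
    q=q[(q[:,0]>.38)]
    l=cv2.fitLine(q[:,:2].astype(np.float32),cv2.DIST_HUBER,0,.01,.01).ravel()
    print(' hook',len(q),l.round(4),np.degrees(np.arctan2(l[1],l[0])))
    u=l[:2]; s_=(q[:,:2]-l[2:])@u; 
    for a in np.arange(s_.min(),s_.max(),.008):
        w=q[(s_>=a)&(s_<a+.008)]; print('  ',(l[2:]+u*(a+.004)).round(3),len(w),'zmax',w[:,2].max().round(4),'zmed',np.median(w[:,2]).round(4),'lat',np.median((w[:,:2]-l[2:])@[-u[1],u[0]]).round(4))
    # column top face
    t=reg&(c[...,2]>.27)&(c[...,2]<.28); q=c[t]; r=cv2.minAreaRect(q[:,:2].astype(np.float32)); print(' coltop',len(q),np.array(r[0]).round(4),np.array(r[1]).round(4),r[2])
    g=(hsv[...,0]>8)&(hsv[...,0]<25)&(hsv[...,1]>80)&(c[...,2]>.208)&(c[...,2]<.225)&(c[...,1]>.1)&(c[...,1]<.25)&(c[...,0]>.4)&(c[...,0]<.6)
    r=cv2.minAreaRect(c[g][:,:2].astype(np.float32)); print(' griptop',g.sum(),np.array(r[0]).round(4),np.array(r[1]).round(4),r[2])
D=np.load('top0.npz');c=D['c'];m=c[...,2]>.4; q=c[m&(c[...,0]>.3)]; print('high stuff',np.percentile(q,[0.1,1,50],axis=0).round(3))
```

```text
top foot 1293 [ 0.5279 -0.1775] [0.2196 0.1422] 8.715453147888184
 hook 196 [ 0.9896  0.1439  0.5193 -0.198 ] 8.274803
   [ 0.449 -0.208] 13 zmax 0.2713 zmed 0.2676 lat 0.0007
   [ 0.457 -0.207] 11 zmax 0.2642 zmed 0.2599 lat 0.0009
   [ 0.465 -0.206] 10 zmax 0.2542 zmed 0.2512 lat -0.0001
   [ 0.473 -0.205] 10 zmax 0.2489 zmed 0.241 lat 0.0002
   [ 0.481 -0.204] 5 zmax 0.248 zmed 0.2441 lat -0.0013
   [ 0.489 -0.202] 7 zmax 0.2512 zmed 0.2477 lat -0.0014
   [ 0.497 -0.201] 10 zmax 0.2577 zmed 0.251 lat 0.0002
   [ 0.505 -0.2  ] 9 zmax 0.2595 zmed 0.2554 lat 0.0001
   [ 0.513 -0.199] 11 zmax 0.2609 zmed 0.2573 lat -0.0006
   [ 0.52  -0.198] 13 zmax 0.2577 zmed 0.2553 lat -0.0009
   [ 0.528 -0.197] 10 zmax 0.2596 zmed 0.2559 lat -0.001
   [ 0.536 -0.196] 14 zmax 0.2599 zmed 0.2567 lat -0.0012
   [ 0.544 -0.194] 11 zmax 0.2601 zmed 0.2553 lat -0.0006
   [ 0.552 -0.193] 11 zmax 0.2601 zmed 0.2553 lat 0.0
   [ 0.56  -0.192] 13 zmax 0.2593 zmed 0.2556 lat -0.0006
   [ 0.568 -0.191] 11 zmax 0.2601 zmed 0.256 lat 0.0004
   [ 0.576 -0.19 ] 11 zmax 0.2594 zmed 0.2561 lat 0.0001
   [ 0.584 -0.
[... 925 characters left out ...]
7 zmax 0.2573 zmed 0.2539 lat -0.0006
   [ 0.535 -0.195] 7 zmax 0.2572 zmed 0.2524 lat 0.0005
   [ 0.543 -0.194] 6 zmax 0.2557 zmed 0.2536 lat -0.0009
   [ 0.551 -0.193] 6 zmax 0.258 zmed 0.2536 lat 0.0016
   [ 0.559 -0.191] 7 zmax 0.2547 zmed 0.2513 lat -0.0022
   [ 0.567 -0.19 ] 6 zmax 0.2559 zmed 0.2532 lat -0.0021
   [ 0.575 -0.189] 8 zmax 0.2554 zmed 0.2527 lat -0.0015
   [ 0.583 -0.188] 8 zmax 0.2554 zmed 0.2534 lat 0.0007
   [ 0.591 -0.186] 18 zmax 0.266 zmed 0.2557 lat 0.0077
 coltop 165 [ 0.6597 -0.1694] [0.1161 0.1548] 0.4093942940235138
 griptop 58 [0.4977 0.177 ] [0.0273 0.0203] 12.101604461669922
high stuff [[ 0.445 -0.456  0.477]
 [ 0.445 -0.377  0.491]
 [ 0.63   0.053  0.882]]
```

```bash
cat >> h.py <<'E'
def rel(pos,yaw,s=None):
    s=s or read_state(); R0=R.from_rotvec(s['orientation'])
    Rt=R.from_matrix(np.array([[np.cos(yaw),np.sin(yaw),0],[np.sin(yaw),-np.cos(yaw),0],[0,0,-1.]]))
    print('shift',R0.inv().apply(np.array(pos)-s['tool_pos']).round(4),'turn',(R0.inv()*Rt).as_rotvec().round(4))
E
python3 - <<'E'
from h import *
rel((.501,.1755,.50),np.radians(7))
for n in('top','scene'):
    c=np.load(n+'0.npz')['c']
    for z0,z1 in((.3,.5),(.5,.7),(.7,.9),(.9,1.3)):
        m=(c[...,2]>z0)&(c[...,2]<z1)&(abs(c[...,1])<.45)&(c[...,0]>.4)
        if m.sum(): print(n,z0,m.sum(),np.percentile(c[m],1,axis=0).round(3),np.percentile(c[m],99,axis=0).round(3))
E
```

```text
shift [ 0.5308 -0.5995 -0.0951] turn [-0.0015  0.      0.2156]
top 0.3 1027 [ 0.629 -0.397  0.474] [0.632 0.436 0.5  ]
top 0.5 14594 [ 0.598 -0.422  0.503] [0.632 0.438 0.698]
top 0.7 26566 [ 0.629 -0.318  0.703] [0.632 0.426 0.899]
top 0.9 36735 [ 0.629 -0.215  0.902] [0.632 0.334 1.05 ]
scene 0.3 5175 [ 0.626 -0.412  0.302] [0.784 0.44  0.5  ]
scene 0.5 20684 [ 0.597 -0.421  0.502] [0.634 0.446 0.697]
scene 0.7 3135 [0.627 0.125 0.7  ] [0.634 0.448 0.76 ]
```

{"method": "carry_out", "body": {
  "targets": [
    {"hand": 100, "x": 0.05, "y": -0.02, "z": -0.04, "az": 0.03},
    {"hand": 100, "x": 0.085, "y": -0.06, "z": -0.08, "az": 0.06},
    {"hand": 100, "x": 0.12, "y": -0.105, "z": -0.095, "az": 0.09},
    {"hand": 100, "x": 0.16, "y": -0.15, "z": -0.095, "az": 0.12},
    {"hand": 100, "x": 0.2, "y": -0.195, "z": -0.095, "az": 0.15},
    {"hand": 100, "x": 0.24, "y": -0.24, "z": -0.095, "az": 0.18},
    {"hand": 100, "x": 0.28, "y": -0.285, "z": -0.095, "az": 0.2},
    {"hand": 100, "x": 0.32, "y": -0.33, "z": -0.095, "az": 0.2156}
  ]
}}

```text
schema error: expected keys hand, x, y, z, ax, ay, az
```

Run:
```python
from h import *
rel((.495,.1755,.48),np.radians(7))
```

```text
shift [ 0.5252 -0.6014 -0.0751] turn [-0.0015  0.      0.2156]
```

{"method": "carry_out", "body": {
  "targets": [
    {"hand": 100, "x": 0.05, "y": -0.02, "z": -0.04, "ax": 0, "ay": 0, "az": 0.03},
    {"hand": 100, "x": 0.085, "y": -0.06, "z": -0.08, "ax": 0, "ay": 0, "az": 0.06},
    {"hand": 100, "x": 0.12, "y": -0.105, "z": -0.095, "ax": 0, "ay": 0, "az": 0.09},
    {"hand": 100, "x": 0.16, "y": -0.15, "z": -0.095, "ax": 0, "ay": 0, "az": 0.12},
    {"hand": 100, "x": 0.2, "y": -0.195, "z": -0.095, "ax": 0, "ay": 0, "az": 0.15},
    {"hand": 100, "x": 0.24, "y": -0.24, "z": -0.095, "ax": 0, "ay": 0, "az": 0.18},
    {"hand": 100, "x": 0.28, "y": -0.285, "z": -0.095, "ax": 0, "ay": 0, "az": 0.2},
    {"hand": 100, "x": 0.32, "y": -0.33, "z": -0.095, "ax": 0, "ay": 0, "az": 0.2156}
  ]
}}

```text
t: 1.15
tool_pos: [0.3916, -0.1468, 0.4997]
orientation: [3.136, 0.19, 0.001]
force: [0.8, -0.0, -0.3]
opening: 0.0927
gripper_force: 0.0
```

Run:
```python
from h import *
rel((.48,.1755,.47),np.radians(7)); s=read_state(); print(s['t'],s['tool_pos'],s['q'])
```

```text
shift [ 0.1267 -0.3092  0.0297] turn [ 0.0002 -0.0003 -0.0009]
1.15 [ 0.39159819 -0.14678169  0.49965947] [-4.81383147e-01 -3.91756545e-01  1.79459280e+00  6.04538478e-05
  1.73837670e+00  9.68169612e-01]
```

{"method": "carry_out", "body": {
  "targets": [
    {"hand": 100, "x": 0.02, "y": -0.05, "z": 0.005, "ax": 0, "ay": 0, "az": 0},
    {"hand": 100, "x": 0.04, "y": -0.1, "z": 0.01, "ax": 0, "ay": 0, "az": 0},
    {"hand": 100, "x": 0.06, "y": -0.15, "z": 0.015, "ax": 0, "ay": 0, "az": 0},
    {"hand": 100, "x": 0.08, "y": -0.205, "z": 0.02, "ax": 0, "ay": 0, "az": 0},
    {"hand": 100, "x": 0.105, "y": -0.26, "z": 0.025, "ax": 0, "ay": 0, "az": 0},
    {"hand": 100, "x": 0.127, "y": -0.309, "z": 0.03, "ax": 0, "ay": 0, "az": 0},
    {"hand": 100, "x": 0.127, "y": -0.309, "z": 0.03, "ax": 0, "ay": 0, "az": 0}
  ]
}}

```text
t: 2.02
tool_pos: [0.4798, 0.1766, 0.4681]
orientation: [-3.135, -0.199, 0.004]
force: [-0.0, -0.5, 0.4]
opening: 0.0929
gripper_force: 0.0
```

Run:
```python
from h import *
im,d,c,p=grab('wrist','w1.png'); np.savez('w1',im=im,d=d,c=c); s=read_state(); print(s['tool_pos'],p['position'],s['force'])
hsv=cv2.cvtColor(im,cv2.COLOR_BGR2HSV)
g=(hsv[...,0]>8)&(hsv[...,0]<25)&(hsv[...,1]>80)&(c[...,2]>.207)&(c[...,2]<.225)
print(g.sum())
if g.sum(): r=cv2.minAreaRect(c[g][:,:2].astype(np.float32)); print(r,np.median(c[g],0))
b=(c[...,2]>.09)&(c[...,2]<.165)&(abs(c[...,1]-.175)<.08)&(abs(c[...,0]-.5)<.08)
q=c[b]; print(len(q),cv2.fitLine(q[:,:2].astype(np.float32),cv2.DIST_HUBER,0,.01,.01).ravel(), q.min(0),q.max(0))
```

```text
[0.47967987 0.17496959 0.46863531] [0.55178525 0.18599478 0.44748164] [-0.18060982 -0.0312647   0.2391515 ]
1105
((0.5040031671524048, 0.17336580157279968), (0.029120629653334618, 0.02128504402935505), 7.073224067687988) [0.50516447 0.17356327 0.21326957]
797 [ 0.12318766 -0.9923834   0.5056715   0.16371772] [0.49271626 0.11157282 0.09012541] [0.5149547  0.23480614 0.15541652]
```

View pics/w1.png

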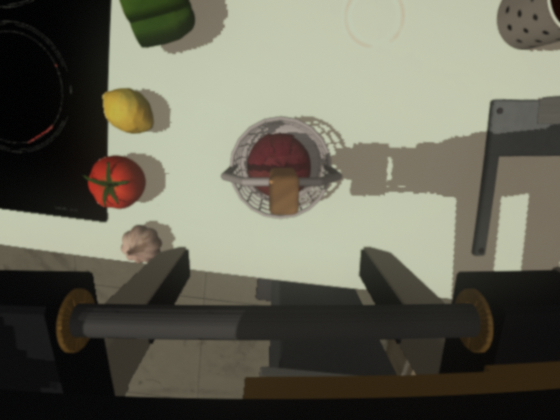

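The wrist view shows the grip top at about (284,190) between the finger positions, with the bail horizontal in the tool frame. The grip measures (0.504, 0.1735) at yaw 7.07°.

Run:
```python
from h import *
rel((.5035,.174,.358),np.radians(7.05))
F=[]
for i in range(8): F.append(read_state()['force']); read_camera('wrist')
F=np.array(F);print(F.mean(0),F.std(0))
```

```text
shift [0.0238 0.0039 0.1106] turn [0.0003 0.0023 0.0023]
[ 0.00926617 -0.04255659 -0.14733836] [0.50885389 0.50675428 0.56656584]
```

{"method": "carry_out", "body": {
  "targets": [
    {"hand": 100, "x": 0.012, "y": 0.002, "z": 0, "ax": 0, "ay": 0, "az": 0},
    {"hand": 100, "x": 0.024, "y": 0.004, "z": 0, "ax": 0, "ay": 0.002, "az": 0.002},
    {"hand": 100, "x": 0.024, "y": 0.004, "z": 0.03, "ax": 0, "ay": 0.002, "az": 0.002},
    {"hand": 100, "x": 0.024, "y": 0.004, "z": 0.06, "ax": 0, "ay": 0.002, "az": 0.002},
    {"hand": 100, "x": 0.024, "y": 0.004, "z": 0.09, "ax": 0, "ay": 0.002, "az": 0.002},
    {"hand": 100, "x": 0.024, "y": 0.004, "z": 0.11, "ax": 0, "ay": 0.002, "az": 0.002},
    {"hand": 100, "x": 0.024, "y": 0.004, "z": 0.11, "ax": 0, "ay": 0.002, "az": 0.002}
  ]
}}

```text
t: 3.35
tool_pos: [0.504, 0.1723, 0.3579]
orientation: [3.135, 0.188, -0.002]
force: [0.1, 0.1, 0.9]
opening: 0.0932
gripper_force: 0.0
```

```bash
cat >> h.py <<'E'
def meas(n):
    A=[]
    for i in range(n):
        s=read_state(); A.append(np.r_[s['force'],s['wrist_torque'],s['joint_torque'][:3]]); read_camera('scene')
    A=np.array(A); s=read_state()
    print('t',s['t'],'pos',s['tool_pos'].round(4),'F',A[:,:3].mean(0).round(3),'sd',A[:,2].std().round(3),'M',A[:,3:6].mean(0).round(3),'tq',A[:,6:].mean(0).round(3),'sd',A[:,6:].std(0).round(3),'open',s['opening'],s['gripper_force'])
E
python3 - <<'E'
from h import *
rel((.5035,.174,.358),np.radians(7.05)); meas(12)
E
```

```text
shift [-0.0002 -0.0018 -0.0001] turn [ 0.0004  0.0014 -0.003 ]
t 3.95 pos [0.5041 0.1724 0.36  ] F [ 0.247 -0.071  0.244] sd 0.438 M [0.017 0.017 0.015] tq [-2.2000e-02 -4.6511e+01 -4.7974e+01] sd [0.013 0.582 0.659] open 0.0928968692567272 0.0
```

{"method": "carry_out", "body": {
  "newtons": 25,
  "targets": [
    {"hand": 50, "x": 0, "y": -0.001, "z": 0, "ax": 0, "ay": 0, "az": 0},
    {"hand": 35, "x": 0, "y": -0.001, "z": 0, "ax": 0, "ay": 0, "az": 0},
    {"hand": 28, "x": 0, "y": -0.001, "z": 0, "ax": 0, "ay": 0, "az": 0},
    {"hand": 20, "x": 0, "y": -0.001, "z": 0, "ax": 0, "ay": 0, "az": 0},
    {"hand": 10, "x": 0, "y": -0.001, "z": 0, "ax": 0, "ay": 0, "az": 0},
    {"hand": 10, "x": 0, "y": -0.001, "z": 0, "ax": 0, "ay": 0, "az": 0},
    {"hand": 10, "x": 0, "y": -0.001, "z": 0, "ax": 0, "ay": 0, "az": 0}
  ]
}}

```text
t: 4.82
tool_pos: [0.504, 0.1734, 0.3597]
orientation: [-3.136, -0.189, -0.003]
force: [0.3, 0.3, -0.0]
opening: 0.0277
gripper_force: 0.0
```

Run:
```python
from h import *
meas(6)
```

```text
t 5.125 pos [0.504  0.1734 0.3597] F [-0.453  0.068 -0.233] sd 0.784 M [ 0.041  0.038 -0.029] tq [  0.097 -47.028 -48.625] sd [0.144 0.028 0.221] open 0.021737117992980753 24.98031198978424
```

{"method": "carry_out", "body": {
  "targets": [
    {"hand": 10, "x": 0, "y": 0, "z": -0.004, "ax": 0, "ay": 0, "az": 0},
    {"hand": 10, "x": 0, "y": 0, "z": -0.015, "ax": 0, "ay": 0, "az": 0},
    {"hand": 10, "x": 0, "y": 0, "z": -0.035, "ax": 0, "ay": 0, "az": 0},
    {"hand": 10, "x": 0, "y": 0, "z": -0.06, "ax": 0, "ay": 0, "az": 0},
    {"hand": 10, "x": 0, "y": 0, "z": -0.085, "ax": 0, "ay": 0, "az": 0},
    {"hand": 10, "x": 0, "y": 0, "z": -0.11, "ax": 0, "ay": 0, "az": 0},
    {"hand": 10, "x": 0, "y": 0, "z": -0.127, "ax": 0, "ay": 0, "az": 0},
    {"hand": 10, "x": 0, "y": 0, "z": -0.135, "ax": 0, "ay": 0, "az": 0}
  ]
}}

```text
t: 6.12
tool_pos: [0.5038, 0.1734, 0.4966]
orientation: [-3.135, -0.189, -0.007]
force: [-1.1, 0.9, -5.4]
opening: 0.0221
gripper_force: 25.0
```

Run:
```python
from h import *
meas(20); rel((.389,-.2176,.494),np.radians(8.5))
```

```text
t 7.125 pos [0.5037 0.1734 0.4948] F [ 0.02  -0.012 -5.991] sd 0.523 M [ 0.012 -0.005  0.004] tq [ 2.0000e-03 -4.9323e+01 -5.3265e+01] sd [0.011 0.874 0.855] open 0.021857509212764845 24.979060292243958
shift [-0.1608  0.3744  0.0005] turn [ 0.     -0.0021 -0.0281]
```

{"method": "carry_out", "body": {
  "targets": [
    {"hand": 10, "x": -0.003, "y": 0.006, "z": 0, "ax": 0, "ay": 0, "az": 0},
    {"hand": 10, "x": -0.011, "y": 0.025, "z": 0, "ax": 0, "ay": 0, "az": -0.002},
    {"hand": 10, "x": -0.022, "y": 0.052, "z": 0, "ax": 0, "ay": 0, "az": -0.005},
    {"hand": 10, "x": -0.036, "y": 0.084, "z": 0, "ax": 0, "ay": 0, "az": -0.01},
    {"hand": 10, "x": -0.05, "y": 0.116, "z": 0, "ax": 0, "ay": 0, "az": -0.014},
    {"hand": 10, "x": -0.064, "y": 0.148, "z": 0, "ax": 0, "ay": 0, "az": -0.018},
    {"hand": 10, "x": -0.078, "y": 0.18, "z": 0, "ax": 0, "ay": 0, "az": -0.022},
    {"hand": 10, "x": -0.092, "y": 0.212, "z": 0, "ax": 0, "ay": 0, "az": -0.026}
  ]
}}

```text
t: 8.12
tool_pos: [0.4365, -0.05, 0.4947]
orientation: [3.133, 0.229, 0.004]
force: [1.3, -0.5, -5.2]
opening: 0.0219
gripper_force: 25.0
```

{"method": "carry_out", "body": {
  "targets": [
    {"hand": 10, "x": -0.014, "y": 0.032, "z": 0, "ax": 0, "ay": 0, "az": 0},
    {"hand": 10, "x": -0.027, "y": 0.064, "z": 0, "ax": 0, "ay": 0, "az": 0},
    {"hand": 10, "x": -0.04, "y": 0.096, "z": 0, "ax": 0, "ay": 0, "az": 0},
    {"hand": 10, "x": -0.052, "y": 0.124, "z": 0, "ax": 0, "ay": 0, "az": 0},
    {"hand": 10, "x": -0.061, "y": 0.145, "z": 0, "ax": 0, "ay": 0, "az": 0},
    {"hand": 10, "x": -0.066, "y": 0.158, "z": 0, "ax": 0, "ay": 0, "az": 0},
    {"hand": 10, "x": -0.067, "y": 0.161, "z": 0, "ax": 0, "ay": 0, "az": 0},
    {"hand": 10, "x": -0.067, "y": 0.161, "z": 0, "ax": 0, "ay": 0, "az": 0}
  ]
}}

```text
t: 9.12
tool_pos: [0.3949, -0.2169, 0.4944]
orientation: [-3.133, -0.229, -0.003]
force: [0.6, 0.3, -6.1]
opening: 0.0219
gripper_force: 25.0
```

Run:
```python
from h import *
for n in('wrist','top','scene'):
    im,d,c,p=grab(n,n+'2.png'); np.savez(n+'2',im=im,d=d,c=c)
    m=(c[...,2]>.24)&(c[...,2]<.275)&(c[...,0]>.43)&(c[...,0]<.592)&(abs(c[...,1]+.2)<.025)
    q=c[m]; 
    if len(q)<10: print(n,len(q)); continue
    l=cv2.fitLine(q[:,:2].astype(np.float32),cv2.DIST_HUBER,0,.01,.01).ravel(); u=l[:2]*np.sign(l[0])
    print(n,len(q),'yaw',np.degrees(np.arctan2(u[1],u[0])),'y at .473',l[3]+(.473-l[2])*u[1]/u[0],'xmin',np.sort(q[:,0])[:3],'bar ztop',np.percentile(q[q[:,0]>.52][:,2],90))
    for a in np.arange(.44,.52,.006):
        w=q[(q[:,0]>=a)&(q[:,0]<a+.006)]
        if len(w): print('  %.3f'%(a+.003),len(w),w[:,2].max().round(4),w[:,2].mean().round(4))
    hsv=cv2.cvtColor(im,cv2.COLOR_BGR2HSV)
    b=(abs(c[...,0]-.389)<.07)&(abs(c[...,1]+.2176)<.08)&(c[...,2]>.24)&(c[...,2]<.293)
    q=c[b]; print('  bail',len(q), cv2.fitLine(q[:,:2].astype(np.float32),cv2.DIST_HUBER,0,.01,.01).ravel() if len(q)>5 else '', q.max(0) if len(q) else '')
meas(3)
```

```text
wrist 2011 yaw 8.804968 y at .473 -0.20649087 xmin [0.44656403 0.44664185 0.44666009] bar ztop 0.2561157559846844
  0.449 99 0.271 0.2684
  0.455 135 0.2706 0.2646
  0.461 119 0.2616 0.2567
  0.467 110 0.2543 0.249
  0.473 109 0.2469 0.243
  0.479 111 0.2448 0.2427
  0.485 121 0.2486 0.2451
  0.491 121 0.2521 0.2484
  0.497 133 0.2542 0.2515
  0.503 137 0.2567 0.2543
  0.509 134 0.2573 0.2548
  0.515 134 0.2568 0.2549
  0.521 136 0.2569 0.2547
  bail 1650 [ 0.15818706 -0.9874092   0.39366242 -0.1960031 ] [ 0.45899254 -0.15533166  0.28987788]
top 195 yaw 7.8603563 y at .473 -0.20470686 xmin [0.44529763 0.44531265 0.44762066] bar ztop 0.25887118802963516
  0.443 2 0.2698 0.2684
  0.449 8 0.2723 0.2691
  0.455 10 0.2719 0.2638
  0.461 7 0.2602 0.256
  0.467 9 0.2534 0.2485
  0.473 6 0.2477 0.2451
  0.479 5 0.2459 0.2439
  0.485 4 0.25 0.2464
  0.491 6 0.2523 0.2507
  0.497 9 0.2548 0.2525
  0.503 6 0.2598 0.2559
  0.509 9 0.2593 0.2565
  0.515 7 0.2587 0.2562
  0.521 11 0.2587 0.2562
  bail 44 [ 0.95413077 -0.29939023  0.41565615 -0.19569208] [ 0.45708937 -0.18089732  0.29095753]
scene 151 yaw 8.958121 y at .473 -0.2046665 xmin [0.44548081 0.44592184 0.44773059] bar ztop 0.2565972391887882
  0.443 2 0.2681 0.268
  0.449 7 0.2694 0.2641
  0.455 8 0.263 0.2554
  0.461 9 0.2585 0.2498
  0.467 6 0.2494 0.2444
  0.473 4 0.2448 0.2423
  0.479 4 0.2441 0.2435
  0.485 7 0.2505 0.2449
  0.491 7 0.253 0.2489
  0.497 6 0.2534 0.2511
  0.503 6 0.257 0.254
  0.509 5 0.2551 0.2524
  0.515 6 0.2556 0.2539
  0.521 4 0.2566 0.2527
  bail 132 [ 0.18077426 -0.9835246   0.38687068 -0.18025383] [ 0.4587473  -0.14846418  0.2922736 ]
t 9.425 pos [ 0.3952 -0.2167  0.4944] F [ 0.142  0.163 -5.957] sd 0.301 M [ 0.014 -0.003  0.014] tq [ -0.165 -37.133 -53.164] sd [0.072 0.013 0.003] open 0.021941173260669543 24.98310685157776
```

{"method": "carry_out", "body": {
  "targets": [
    {"hand": 10, "x": 0.003, "y": 0, "z": 0, "ax": 0, "ay": 0, "az": 0},
    {"hand": 10, "x": 0.012, "y": 0, "z": 0, "ax": 0, "ay": 0, "az": 0},
    {"hand": 10, "x": 0.026, "y": 0.001, "z": 0, "ax": 0, "ay": 0, "az": 0},
    {"hand": 10, "x": 0.042, "y": 0.001, "z": 0, "ax": 0, "ay": 0, "az": 0},
    {"hand": 10, "x": 0.058, "y": 0.001, "z": 0, "ax": 0, "ay": 0, "az": 0},
    {"hand": 10, "x": 0.071, "y": 0.001, "z": 0, "ax": 0, "ay": 0, "az": 0},
    {"hand": 10, "x": 0.078, "y": 0.001, "z": 0, "ax": 0, "ay": 0, "az": 0},
    {"hand": 10, "x": 0.08, "y": 0.001, "z": 0, "ax": 0, "ay": 0, "az": 0}
  ]
}}

```text
t: 10.42
tool_pos: [0.4747, -0.2064, 0.4944]
orientation: [-3.133, -0.23, -0.002]
force: [0.3, -0.7, -5.3]
opening: 0.0223
gripper_force: 25.0
```

Run:
```python
from h import *
meas(4); im,d,c,p=grab('scene'); np.savez('s3',im=im,d=d,c=c)
cv2.imwrite('pics/s3.png',cv2.resize(im[100:260,250:410],None,fx=3.7,fy=3.7,interpolation=2))
```

```text
t 10.625 pos [ 0.474  -0.2066  0.4946] F [-0.202 -0.307 -5.994] sd 0.597 M [ 0.001  0.055 -0.   ] tq [  0.162 -46.684 -53.321] sd [0.103 0.097 0.048] open 0.02182267718034713 24.984585642814636
```

View pics/s3.png

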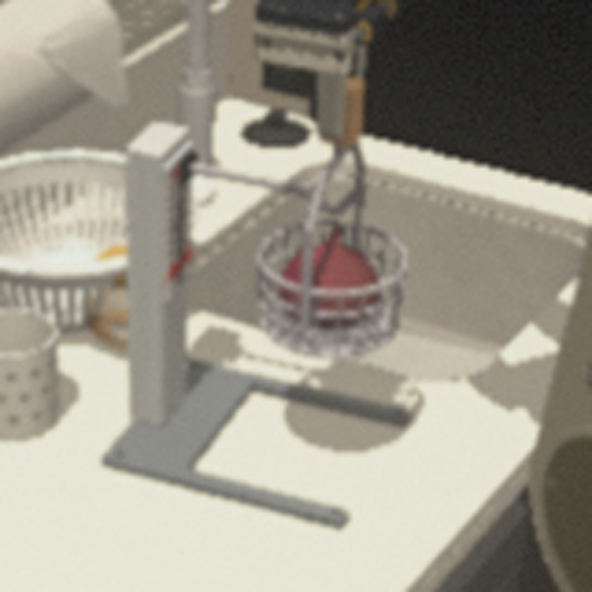

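The crop shows the basket level, with the hook bar going from the column at about (195,170) into the bail window under the crossbar near (335,185). The pointer is at the top. I'll lower it now.

{"method": "carry_out", "body": {
  "targets": [
    {"hand": 10, "x": 0, "y": 0, "z": 0.003, "ax": 0, "ay": 0, "az": 0},
    {"hand": 10, "x": 0, "y": 0, "z": 0.009, "ax": 0, "ay": 0, "az": 0},
    {"hand": 10, "x": 0, "y": 0, "z": 0.016, "ax": 0, "ay": 0, "az": 0},
    {"hand": 10, "x": 0, "y": 0, "z": 0.022, "ax": 0, "ay": 0, "az": 0},
    {"hand": 10, "x": 0, "y": 0, "z": 0.026, "ax": 0, "ay": 0, "az": 0},
    {"hand": 10, "x": 0, "y": 0, "z": 0.029, "ax": 0, "ay": 0, "az": 0},
    {"hand": 10, "x": 0, "y": 0, "z": 0.031, "ax": 0, "ay": 0, "az": 0},
    {"hand": 10, "x": 0, "y": 0, "z": 0.033, "ax": 0, "ay": 0, "az": 0}
  ]
}}

```text
t: 11.68
tool_pos: [0.4744, -0.2065, 0.4616]
orientation: [3.133, 0.229, 0.004]
force: [0.1, -0.1, -6.3]
opening: 0.022
gripper_force: 25.0
```

{"method": "carry_out", "body": {
  "targets": [
    {"hand": 10, "x": 0, "y": 0, "z": 0.001, "ax": 0, "ay": 0, "az": 0},
    {"hand": 10, "x": 0, "y": 0, "z": 0.002, "ax": 0, "ay": 0, "az": 0},
    {"hand": 10, "x": 0, "y": 0, "z": 0.003, "ax": 0, "ay": 0, "az": 0},
    {"hand": 10, "x": 0, "y": 0, "z": 0.005, "ax": 0, "ay": 0, "az": 0},
    {"hand": 10, "x": 0, "y": 0, "z": 0.007, "ax": 0, "ay": 0, "az": 0},
    {"hand": 10, "x": 0, "y": 0, "z": 0.01, "ax": 0, "ay": 0, "az": 0},
    {"hand": 10, "x": 0, "y": 0, "z": 0.013, "ax": 0, "ay": 0, "az": 0},
    {"hand": 10, "x": 0, "y": 0, "z": 0.016, "ax": 0, "ay": 0, "az": 0}
  ]
}}

```text
t: 12.68
tool_pos: [0.4744, -0.2065, 0.4454]
orientation: [-3.133, -0.229, -0.003]
force: [0.0, -0.4, -5.0]
opening: 0.0216
gripper_force: 25.0
```

{"method": "carry_out", "body": {
  "targets": [
    {"hand": 10, "x": 0, "y": 0, "z": 0.003, "ax": 0, "ay": 0, "az": 0},
    {"hand": 10, "x": 0, "y": 0, "z": 0.006, "ax": 0, "ay": 0, "az": 0},
    {"hand": 10, "x": 0, "y": 0, "z": 0.009, "ax": 0, "ay": 0, "az": 0},
    {"hand": 10, "x": 0, "y": 0, "z": 0.012, "ax": 0, "ay": 0, "az": 0},
    {"hand": 10, "x": 0, "y": 0, "z": 0.015, "ax": 0, "ay": 0, "az": 0},
    {"hand": 10, "x": 0, "y": 0, "z": 0.018, "ax": 0, "ay": 0, "az": 0},
    {"hand": 10, "x": 0, "y": 0, "z": 0.02, "ax": 0, "ay": 0, "az": 0},
    {"hand": 10, "x": 0, "y": 0, "z": 0.021, "ax": 0, "ay": 0, "az": 0}
  ]
}}

```text
t: 13.68
tool_pos: [0.4744, -0.2065, 0.4246]
orientation: [3.133, 0.229, 0.003]
force: [-0.0, -0.0, -3.6]
opening: 0.0217
gripper_force: 25.0
```

Run:
```python
from h import *
meas(20)
```

```text
t 14.675 pos [ 0.4744 -0.2065  0.4246] F [ 0.334 -0.43  -3.523] sd 0.511 M [-0.033 -0.053  0.007] tq [  0.08  -45.824 -51.155] sd [0.013 0.094 0.082] open 0.02216499195018002 24.98504877090454
```

{"method": "carry_out", "body": {
  "targets": [
    {"hand": 10, "x": 0, "y": 0, "z": 0.001, "ax": 0, "ay": 0, "az": 0},
    {"hand": 10, "x": 0, "y": 0, "z": 0.003, "ax": 0, "ay": 0, "az": 0},
    {"hand": 10, "x": 0, "y": 0, "z": 0.006, "ax": 0, "ay": 0, "az": 0},
    {"hand": 10, "x": 0, "y": 0, "z": 0.009, "ax": 0, "ay": 0, "az": 0},
    {"hand": 10, "x": 0, "y": 0, "z": 0.012, "ax": 0, "ay": 0, "az": 0},
    {"hand": 10, "x": 0, "y": 0, "z": 0.015, "ax": 0, "ay": 0, "az": 0},
    {"hand": 10, "x": 0, "y": 0, "z": 0.018, "ax": 0, "ay": 0, "az": 0},
    {"hand": 10, "x": 0, "y": 0, "z": 0.021, "ax": 0, "ay": 0, "az": 0}
  ]
}}

```text
t: 15.68
tool_pos: [0.4745, -0.2065, 0.4035]
orientation: [-3.133, -0.229, -0.003]
force: [-0.2, -0.9, -1.6]
opening: 0.0214
gripper_force: 25.0
```

{"method": "carry_out", "body": {
  "targets": [
    {"hand": 10, "x": 0, "y": 0, "z": 0.003, "ax": 0, "ay": 0, "az": 0},
    {"hand": 10, "x": 0, "y": 0, "z": 0.006, "ax": 0, "ay": 0, "az": 0},
    {"hand": 10, "x": 0, "y": 0, "z": 0.009, "ax": 0, "ay": 0, "az": 0},
    {"hand": 10, "x": 0, "y": 0, "z": 0.012, "ax": 0, "ay": 0, "az": 0},
    {"hand": 10, "x": 0, "y": 0, "z": 0.015, "ax": 0, "ay": 0, "az": 0},
    {"hand": 10, "x": 0, "y": 0, "z": 0.0165, "ax": 0, "ay": 0, "az": 0},
    {"hand": 10, "x": 0, "y": 0, "z": 0.017, "ax": 0, "ay": 0, "az": 0},
    {"hand": 10, "x": 0, "y": 0, "z": 0.017, "ax": 0, "ay": 0, "az": 0}
  ]
}}

```text
t: 16.68
tool_pos: [0.4745, -0.2065, 0.3867]
orientation: [-3.133, -0.229, -0.003]
force: [1.1, 0.3, -0.8]
opening: 0.0221
gripper_force: 25.0
```

Run:
```python
from h import *
meas(40); im,d,c,p=grab('scene'); cv2.imwrite('pics/s4.png',cv2.resize(im[100:260,250:410],None,fx=3.7,fy=3.7,interpolation=2))
```

```text
t 18.675 pos [ 0.4745 -0.2065  0.3866] F [-0.183 -0.552 -0.261] sd 0.545 M [-0.108  0.051  0.006] tq [  0.299 -44.61  -49.027] sd [0.03  0.019 0.071] open 0.022028944449290697 24.985474348068237
```

View pics/s4.png

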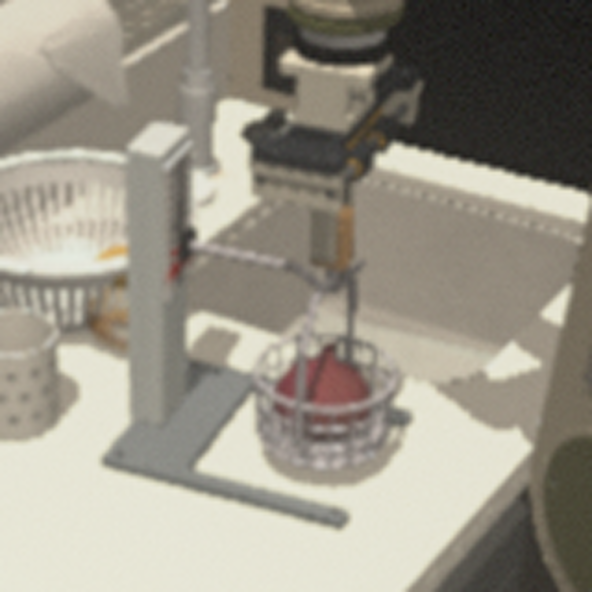

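The pointer is well down, with the hook bar at the crossbar near (310,270), the basket level and clear of the foot. About 0.26 N is still on the wrist, which is roughly 3.5 mm of travel.

{"method": "carry_out", "body": {
  "targets": [
    {"hand": 10, "x": 0, "y": 0, "z": 0.001, "ax": 0, "ay": 0, "az": 0},
    {"hand": 10, "x": 0, "y": 0, "z": 0.002, "ax": 0, "ay": 0, "az": 0},
    {"hand": 10, "x": 0, "y": 0, "z": 0.003, "ax": 0, "ay": 0, "az": 0},
    {"hand": 10, "x": 0, "y": 0, "z": 0.0035, "ax": 0, "ay": 0, "az": 0},
    {"hand": 10, "x": 0, "y": 0, "z": 0.0035, "ax": 0, "ay": 0, "az": 0}
  ]
}}

```text
t: 19.35
tool_pos: [0.4745, -0.2065, 0.383]
orientation: [-3.133, -0.229, -0.003]
force: [-0.9, -1.5, 0.6]
opening: 0.0217
gripper_force: 25.0
```

Run:
```python
from h import *
meas(36)
```

```text
t 21.15 pos [ 0.4745 -0.2065  0.3831] F [ 0.071 -0.917  0.113] sd 0.458 M [-0.169  0.019  0.   ] tq [  0.381 -44.474 -48.701] sd [0.009 0.008 0.02 ] open 0.02181245231120901 24.985479712486267
```

{"method": "carry_out", "body": {
  "targets": [
    {"hand": 10, "x": 0, "y": 0.0001, "z": 0, "ax": 0, "ay": 0, "az": 0},
    {"hand": 10, "x": 0, "y": 0.0002, "z": 0, "ax": 0, "ay": 0, "az": 0},
    {"hand": 10, "x": 0, "y": 0.0002, "z": 0, "ax": 0, "ay": 0, "az": 0}
  ]
}}

```text
t: 21.52
tool_pos: [0.4745, -0.2066, 0.383]
orientation: [-3.133, -0.23, -0.003]
force: [0.2, 0.1, -0.7]
opening: 0.0216
gripper_force: 25.0
```

Run:
```python
from h import *
meas(14)
```

```text
t 22.225 pos [ 0.4745 -0.2066  0.383 ] F [-0.016  0.849  0.024] sd 0.554 M [0.141 0.032 0.006] tq [ -0.278 -44.623 -49.115] sd [0.119 0.028 0.084] open 0.021750805223269352 24.985520839691162
```

{"method": "carry_out", "body": {
  "newtons": 25,
  "targets": [
    {"hand": 10, "x": 0, "y": -0.0001, "z": 0, "ax": 0, "ay": 0, "az": 0},
    {"hand": 10, "x": 0, "y": -0.0001, "z": 0, "ax": 0, "ay": 0, "az": 0},
    {"hand": 10, "x": 0, "y": -0.0001, "z": 0, "ax": 0, "ay": 0, "az": 0}
  ]
}}

```text
t: 22.6
tool_pos: [0.4745, -0.2066, 0.3831]
orientation: [-3.133, -0.229, -0.003]
force: [0.3, 1.1, 0.3]
opening: 0.0216
gripper_force: 25.0
```

{"method": "carry_out", "body": {
  "newtons": 5,
  "targets": [
    {"hand": 10, "x": 0, "y": 0, "z": 0, "ax": 0, "ay": 0, "az": 0},
    {"hand": 10, "x": 0, "y": 0, "z": 0, "ax": 0, "ay": 0, "az": 0},
    {"hand": 24, "x": 0, "y": 0, "z": 0, "ax": 0, "ay": 0, "az": 0},
    {"hand": 25, "x": 0, "y": 0, "z": 0, "ax": 0, "ay": 0, "az": 0},
    {"hand": 27, "x": 0, "y": 0, "z": 0, "ax": 0, "ay": 0, "az": 0},
    {"hand": 32, "x": 0, "y": 0, "z": 0, "ax": 0, "ay": 0, "az": 0},
    {"hand": 40, "x": 0, "y": 0, "z": 0, "ax": 0, "ay": 0, "az": 0},
    {"hand": 50, "x": 0, "y": 0, "z": 0, "ax": 0, "ay": 0, "az": 0}
  ]
}}

```text
t: 23.6
tool_pos: [0.4745, -0.2066, 0.3831]
orientation: [-3.133, -0.229, -0.003]
force: [-0.1, -0.2, 0.5]
opening: 0.043
gripper_force: 0.0
```

{"method": "carry_out", "body": {
  "targets": [
    {"hand": 60, "x": 0, "y": 0, "z": 0, "ax": 0, "ay": 0, "az": 0},
    {"hand": 60, "x": 0, "y": 0, "z": 0, "ax": 0, "ay": 0, "az": 0},
    {"hand": 60, "x": 0, "y": 0, "z": 0, "ax": 0, "ay": 0, "az": 0},
    {"hand": 60, "x": 0, "y": 0, "z": -0.01, "ax": 0, "ay": 0, "az": 0},
    {"hand": 60, "x": 0, "y": 0, "z": -0.03, "ax": 0, "ay": 0, "az": 0},
    {"hand": 60, "x": 0, "y": 0, "z": -0.06, "ax": 0, "ay": 0, "az": 0},
    {"hand": 60, "x": 0, "y": 0, "z": -0.09, "ax": 0, "ay": 0, "az": 0},
    {"hand": 60, "x": 0, "y": 0, "z": -0.11, "ax": 0, "ay": 0, "az": 0}
  ]
}}

```text
t: 24.6
tool_pos: [0.4744, -0.2066, 0.4965]
orientation: [3.131, 0.229, 0.008]
force: [0.5, -0.3, -0.5]
opening: 0.0559
gripper_force: 0.0
```

Run:
```python
from h import *
def g():
    im,d,c,p=grab('scene'); hsv=cv2.cvtColor(im,cv2.COLOR_BGR2HSV)
    m=(hsv[...,0]>8)&(hsv[...,0]<25)&(hsv[...,1]>80)&(abs(c[...,0]-.475)<.04)&(abs(c[...,1]+.2)<.05)&(c[...,2]>.15)&(c[...,2]<.25)
    v,u=np.nonzero(m); print(m.sum(),u.mean().round(2),v.mean().round(2),c[m].mean(0).round(4)); return im
for i in range(8): im=g()
print(read_state()['t'])
cv2.imwrite('pics/s5.png',cv2.resize(im[100:260,250:410],None,fx=3.7,fy=3.7,interpolation=2))
```

```text
170 339.04 164.66 [ 0.469  -0.1987  0.2156]
171 339.05 164.49 [ 0.469  -0.1987  0.2162]
173 339.05 164.58 [ 0.4691 -0.1988  0.2158]
171 339.06 164.68 [ 0.4688 -0.1984  0.2158]
171 339.06 164.68 [ 0.469  -0.1987  0.2156]
170 339.06 164.62 [ 0.4691 -0.1989  0.2157]
170 339.04 164.65 [ 0.4688 -0.1983  0.2159]
169 339.1 164.66 [ 0.4687 -0.1984  0.2159]
25.0
```

View pics/s5.png

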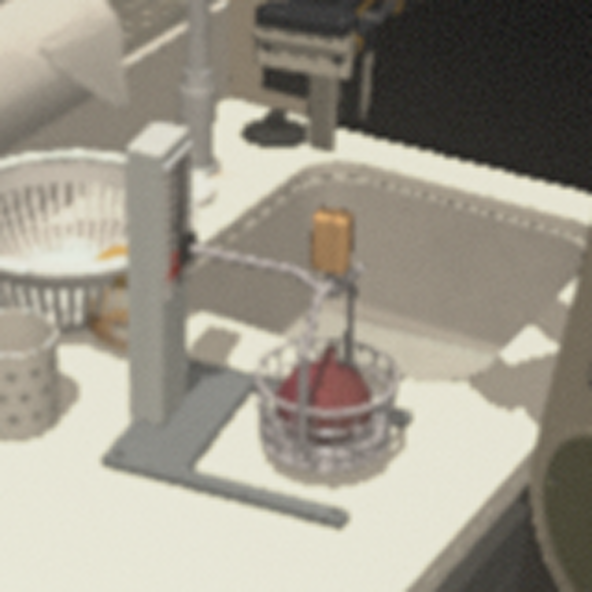

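The picture shows the basket hanging level and still on the hook: the grip at (332,240) is steady to within 0.2 px over 0.4 s. The onion is inside and the gripper is clear above. Handing in.

```bash
python3 -c "
from plant import robot
print(robot.close_job())"
```

```text
the job is handed in; nothing more can be done
None
```

The onion's basket hangs level and still on the scale hook, with the onion in it (about 6 N, by wrist force) and the gripper clear; I handed the job in at about 25 s, and no verdict was returned.

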